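Hang the small-parts bin on the tool board by its keyhole

ROBOT

A 6-joint arm with a two-finger parallel gripper is mounted at the origin on the work surface; the furniture and walls round the work are solid. World frame = base frame: x ahead of the robot, y to its left, z up, the work surface at z = 0. Lengths are in mm, angles in rad, forces in N, time in s.
With the tool pointing down it reaches from about 400 to 925 mm from the base axis. Payload 12.5 kg.
Tool frame: the origin (TCP) lies at the very end of the fingers, on their centre line; the grasp point (between the pads) lies 19 mm behind it; z points along the fingers, y is the line along which they close (so a half turn about z gives the same grasp; the last joint's range is limited). The gripper opens to 95 mm and grips with 3 to 60 N. Pads are 20 mm wide; open, the fingers measure 119 mm over their backs; the gripper's body (75 mm by 180 mm) begins 59 mm behind the grasp point.
Start: joints at [1.193, 0.491, 1.559, -0, 1.092, -0.106], TCP at [167.773, 602.079, 214.661] pointing down, gripper open.
Joint ranges: [-3.1, 3.1], [-0.84, 2.19], [0.05, 2.79], [-1.13, 4.28], [0.06, 2.93], [-2.69, 2.69]. Speed limits (rad/s): [2.22, 2.22, 2.79, 3.14, 3.14, 3.14].

INTERFACE

Orientations are given as [roll, pitch, yaw] about the fixed x, y, z axes, in that order (R = Rz(yaw) Ry(pitch) Rx(roll)).
In Python, from cell import state, imaging, env, spot_in, mark_of gives the robot as it stands. The module is installed in compiled form; this text tells all that it offers.
- The arm moves only by the tool step_arm, never from a script. Its argument "increments" is a list of rows, each an object with "slide": the shift along the tool's x, y, z in m, a list of three; "roll": the turn about the tool's z in rad. A call has 1 to 5 rows; each row is the pose to reach, as a shift and turn from the pose commanded when the call began, along the tool's axes at that moment; what a row does not reach only later rows make up. A row lasts 1/8 s, in which the tool goes at most 62.5 mm and 10.7 degrees, less where a joint would pass 70% of its speed; a pose out of reach is approached as far as the arm can. A call with a gripper value outside its range is refused whole. "fingers" is the opening, from 0 (shut) to 1 (fully open), set as the call begins (left out, the last holds). The fingers move at their own pace and stop on an object; the grip force is fixed at half the most. Time passes only in rows, so rows that repeat a pose let the fingers close. It gives the time, the measured TCP pose, the force, the opening and the grip force at its end, in the units of the state.
- state(): the state, without advancing time (a new reading comes with each control period).
- imaging.read_camera(name): name is "side" or "top"; returns a dict with "color" (480x640x3 uint8, red, green, blue), "z_map" (480x640 float32, mm along the optical axis (not along the pixel's ray), 0 where there is no reading), "intrinsics" (3x3 intrinsics, pixels), "distortion" ([k1, k2, p1, p2, k3] as OpenCV has them; the pictures are not rectified), "camera_from_world" (4x4, takes a point from world to camera coordinates). Camera axes: x right, y up, looking along -z (the intrinsics and any distortion apply to the point x, -y, -z); pixel columns grow to the right and rows downward; lengths in mm; the calibration is good to about 2 mm. A picture is of the moment at which its call begins.
- env.job_done(): hands the job in; it is judged then, once.
Trained networks look in the newest picture that a camera, given by its name, has taken for a name from the list of things; names that differ only in an ending like _2 or _b are one class to them, and where a whole thing is asked for, a point or a joint stands for the part that bears it (a point fixed in the world has none). Each returns a list of dicts, best first, with "confidence" (0 to 1); they miss things now and then, are a little off and sometimes report something else, mostly with a low value. They report only what shows in the picture. A call takes as long as a camera call.
- spot_in(camera, target): "bbox" ([left, top, right, bottom] in pixels, round what is visible of it).
- mark_of(camera, target): "uv" ([column, row] in pixels: a listed point, or the origin of a listed thing).
The state is a dict: "t": time; "joints": joint angles; "qvel": joint speeds; "tau": joint torques, N m; "eef_pos": TCP position; "tcp_rot": TCP orientation; "ft_force": force on the tool from outside, world axes, zero at the start; "moment": the same for the moment, N m; "opening": opening from 0.0 (shut) to 1.0 (fully open); "grip_force": force on a finger pad.
Only numpy, scipy, OpenCV 4.12 (cv2) and the standard library are available. Lean on these libraries where they do the work, as an engineer would, in place of code of your own. Each camera call takes 0.05 s, during which the arm holds its last target. There are 200 camera calls.

TASK

Pick up the small grey bin by its wooden grip and hang it on the upright plywood board: pass the keyhole in its back plate over the screw head, then pull it down past the spring wire until it is locked fully home, and let go. Nobody has measured how high the screw is set, so find it by feel: rest the plate on the screw head only lightly (no more than about 10 N), and never force the bin against the board or the screw. Leave the other things on the bench where they are.

Things in the scene. Friction and masses are not known exactly. Their poses are not given: they have to be found in the camera images.
- grip (a point): Centre of the bin's wooden grip, the place to hold it: a bar along the top of the bin, 12 mm thick (bin x), 50 mm wide (y), 30 mm high, its back flush with the back of the plate. The bin's underside is 155 mm below this point. Axes are the bin's: z up, y along the plate's width, x square through the plate, +x out of its back, the side that goes against the board.
- bin: Small bin, loose, standing upright on the bench, about 0.22 kg: a grey-painted steel back plate 90 mm wide, 170 mm high and 5 mm thick with a keyhole in it, an open tray (90 mm wide, 50 mm deep, 32 mm high) along the bottom of its front, a wooden grip on top. Origin: underside of the plate, mid-width, mid-thickness. Axes as for the grip.
- keyhole (a point): Centre of the round end of the bin's keyhole, on the plate's back face, 104 mm below the grip's centre and 6 mm behind it (+x). The round end is an octagon 21 mm across; from its top a slot 10 mm wide runs up, so that a screw fully home lies 24 mm above this point. A bent spring wire reaches into the slot from its +y side.
- catch (a joint): Sideways deflection (m) of the spring wire in the keyhole's slot: 0 when free, about 0.0035 while the screw passes its bend, 17.5 mm above the hole's centre, about 0.002 once the screw is fully home behind the bend. Pulling the bin down past the bend takes roughly 7 to 15 N; the bin's weight alone does not do it. 24 mm above the hole's centre the screw meets the hard end of the slot.
- board_top (a point): Middle of the top edge of the board's front face, 136 mm above the bench. A flush slotted rail runs straight down the face from here (y = 0), with one screw clamped in it, sticking straight out; the screw's centre is somewhere between 14 and 44 mm below this point. Axes: z up, y along the face, x square to the face and into the board.
- board: Upright plywood board fixed to the bench, 120 mm wide, 136 mm high, 18 mm thick; origin at its underside, mid-thickness, axes as for its top edge; the face with the screw looks to -x. The screw: shank 8 mm thick and 8 mm long from face to head, flat head 16 mm across and 5 mm thick, its front 13 mm off the face. Press no more than 14 N on the head's front; load nothing over 60 N.
- mug: Bystander: white enamel mug, 81 mm across, 77 mm high, standing.
- bolt: Bystander: dark hex bolt, 52 mm long, lying.
- nut: Bystander: dark flange nut, 31 mm across, 15 mm high.

How it is judged:
By the outcome, as a careful person would: the job done as asked, in the order asked, and still so for the second after the job is handed in, with the robot touching nothing.
It also fails if it takes over 51 s, if anything falls off the work surface, if the arm or the gripper's body presses on something with over 40 N, if the wrist force passes 120 N, or if a joint passes its speed limit or range.

## Working session

There is one attempt and no reset: what is moved stays moved. The work goes in short steps, Python scripts to look and compute and a tool call to move; the robot and the scene stay as the last step left them, time stands still between calls to the robot, and variables do not carry over. Pictures are saved under pics/ and viewed, at most 10 in all, crops included, and the job is handed in when it is done.

Besides the shell and the picture viewer there is one more tool, called after "Emit:" as name(argument=value, ...), one argument or row to a line, values as JSON. step_arm: Moves the arm, as the interface text tells. Its arguments: {"type":"object","properties":{"increments":{"type":"array"},"fingers":{"type":"number"}},"required":["increments"]}

```bash
mkdir -p pics
cat > h.py <<'E'
import numpy as np, cv2
from cell import state, imaging, env, spot_in, mark_of
def ray(c,uv):
    p=cv2.undistortPoints(np.array([[uv]],float),c["intrinsics"],np.array(c["distortion"],float))[0,0]
    return np.array([p[0],-p[1],-1.0])
def world(c,uv,d=None):
    if d is None:
        u,v=int(round(uv[0])),int(round(uv[1])); w=c["z_map"][max(v-1,0):v+2,max(u-1,0):u+2]; d=np.median(w[w>0]) if (w>0).any() else np.nan
    M=np.linalg.inv(c["camera_from_world"]); return (M@np.append(ray(c,uv)*d,1))[:3]
def atz(c,uv,z):
    M=np.linalg.inv(c["camera_from_world"]); o=M[:3,3]; r=M[:3,:3]@ray(c,uv); return o+r*(z-o[2])/r[2]
def tri(a,ua,b,ub):
    A=[];B=[]
    for c,u in((a,ua),(b,ub)):
        M=np.linalg.inv(c["camera_from_world"]); r=M[:3,:3]@ray(c,u); r/=np.linalg.norm(r); P=np.eye(3)-np.outer(r,r); A.append(P);B.append(P@M[:3,3])
    x=np.linalg.lstsq(np.vstack(A),np.hstack(B),rcond=None)[0]; return x,np.linalg.norm(np.vstack(A)@x-np.hstack(B))
E
cat > a.py <<'E'
from h import *
np.set_printoptions(precision=1,suppress=True)
s=state();print(s["eef_pos"],s["tcp_rot"],s["ft_force"],s["t"])
C={}
for n in("side","top"):
    C[n]=imaging.read_camera(n);cv2.imwrite(f"pics/{n}0.png",C[n]["color"][...,::-1]);print(n,np.linalg.inv(C[n]["camera_from_world"])[:3,3])
for t in["grip","bin","keyhole","board_top","board","mug","bolt","nut"]:
    m={}
    for n in C:
        r=mark_of(n,t)[:2]
        for q in r: print(t,n,round(q["confidence"],2),np.array(q["uv"]),world(C[n],q["uv"]))
        if r:m[n]=r[0]["uv"]
    if len(m)==2: print("   tri",*tri(C["side"],m["side"],C["top"],m["top"]))
E
python3 a.py
```

```text
[167.6 601.8 214. ] [-3.1 -0.   2.9] [ 0.4  0.  -0.7] 0.0
side [ 527.8 -789.8  671.2]
top [394.9 -54.  966.8]
grip side 0.89 [240.  296.7] [ 421.8 -233.2  155.5]
grip top 0.63 [398.7 282.5] [ 419.1 -226.3  168.3]
   tri [ 420.3 -229.6  152.1] 1.1040561799095687
bin side 0.98 [255.5 379.1] [ 433.4 -240.6   10.2]
bin top 0.73 [382.3 281.7] [ 422.3 -213.3   95.9]
   tri [ 428.5 -230.7   -2.4] 4.442553755464162
keyhole side 0.7 [251.3 346.7] [ 429.8 -230.4   63.5]
keyhole top 0.69 [384.7 278.9] [ 429.2 -227.8   40.8]
   tri [ 428.7 -224.7   57.3] 0.12117103601099458
board_top side 0.93 [352.9 227.2] [564.9 -58.7 137. ]
board_top top 0.61 [291.7 199.1] [561.2 -53.4 121.2]
   tri [562.2 -53.1 132.1] 4.364316228055169
board side 0.62 [351.4 295.6] [566.6 -84.1  24.6]
board top 0.79 [293.8 206.1] [550.5 -57.2 113.4]
   tri [569.5 -57.8   0.9] 2.1220363830797466
mug side 0.72 [271.8 231.4] [430.6  71.8  29.3]
mug side 0.68 [329.9 377.8] [ 534.8 -239.9   15.8]
mug top 0.89 [211.4 276.4] [431.8  98.1   2.1]
   tri [429.6  96.3  11.3] 2.5562407442738735
bolt side 0.83 [332.6 377.8] [ 538.4 -242.    18.4]
bolt top 0.58 [382.  223.3] [ 536.9 -228.1   17.3]
   tri [ 538.7 -230.4    4.6] 0.13455051017712788
nut side 0.49 [293.8 276.2] [473.8 -22.    8.2]
nut top 0.52 [279.  259.6] [464.6 -30.7  13.5]
   tri [469.4 -30.1  14.2] 6.949919932018889
```

Run:
```python
import cv2
a=cv2.imread("pics/side0.png")[190:430,190:430];cv2.imwrite("pics/s1.png",cv2.resize(a,(600,600),interpolation=2))
a=cv2.imread("pics/top0.png")[150:330,230:450];cv2.imwrite("pics/t1.png",cv2.resize(a,(733,600),interpolation=2))
```

```text
(no output)
```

View pics/s1.png

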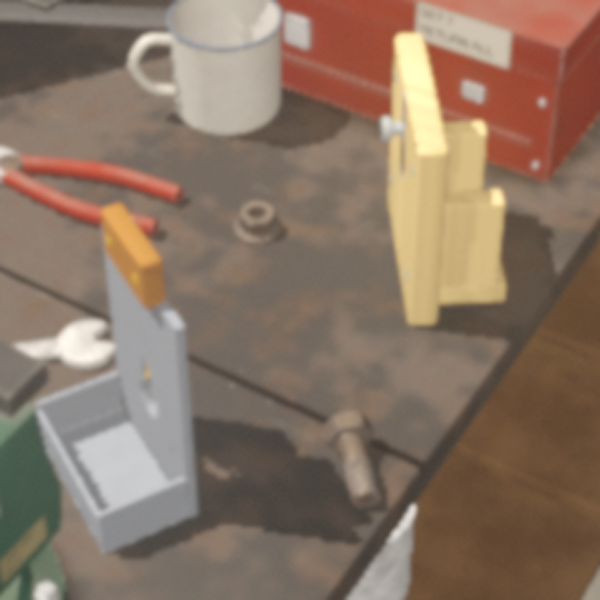

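View pics/t1.png

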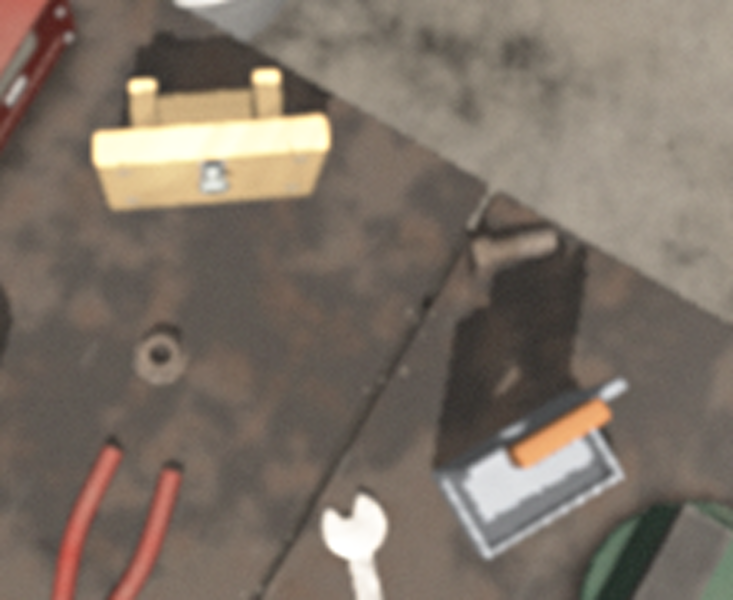

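The side crop shows the bin (grip at crop 132,255) standing with its back to the +x side, and the board with its screw head at 388,127. The top crop shows the grip from 515,455 to 605,408, the board's front top edge from 97,165 to 328,148, and the screw at 213,178. Next I measure the yaws and the screw.

```bash
cat > b.py <<'E'
from h import *
np.set_printoptions(precision=1,suppress=True)
S=imaging.read_camera("side");T=imaging.read_camera("top")
t=lambda x,y:(230+x/3.3333,150+y/3.3333)
s=lambda x,y:(190+x/2.5,190+y/2.5)
print("screw",tri(S,s(386,127),T,t(213,180)))
def rect(P,nm):
    P=P[:,:2].astype(np.float32); (c,wh,a)=cv2.minAreaRect(P); print(nm,c,wh,a,len(P))
def cloud(c,m): return np.array([world(c,(u,v)) for v,u in zip(*np.nonzero(m))])
h=cv2.cvtColor(T["color"],cv2.COLOR_RGB2HSV)
o=(h[...,0]<20)&(h[...,1]>120)&(h[...,2]>150); o[:260]=0;o[300:]=0;o[:,:370]=0;o[:,430:]=0
cl=cloud(T,o);print("grip z",np.percentile(cl[:,2],[5,25,50,75,95]))
vv,uu=np.nonzero(o);rect(np.array([atz(T,(u,v),170) for u,v in zip(uu,vv)]),"grip")
for n,z,ps in(("front top",136,[(97,166),(328,149)]),("back top",136,[(95,133),(328,116)]),("grip near",170,[(517,467),(610,420)]),("grip far",170,[(508,449),(603,400)]),("plate back",155,[(435,465),(622,380)])):
    a,b=[atz(T,t(*p),z) for p in ps];d=a-b;print(n,a,b,np.linalg.norm(d),"yaw",np.arctan2(-d[0],d[1]))
# front face of board
m=np.zeros(o.shape,bool);m[196:212,264:322]=1
m&=(h[...,0]>12)&(h[...,0]<35)&(h[...,1]>50)
cl=cloud(T,m);k=(cl[:,2]>40)&(cl[:,2]<118);cl=cl[k];A=np.c_[cl[:,1],np.ones(len(cl))];r=np.linalg.lstsq(A,cl[:,0],rcond=None)[0];e=A@r-cl[:,0]
k=abs(e)<2*e.std();r=np.linalg.lstsq(A[k],cl[k,0],rcond=None)[0];print("face x at y=-55",r@[-55,1],"yaw",-np.arctan(r[0]),e.std(),len(cl))
h=cv2.cvtColor(S["color"],cv2.COLOR_RGB2HSV)
for n,z,ps in(("board far/near front top",136,[(395,35),(418,152)]),("plate",155,[(0,0),(1,1)]),("grip front top",170,[(104,212),(142,265)]),("grip back top",170,[(123,205),(162,260)])):
    a,b=[atz(S,s(*p),z) for p in ps];d=a-b;print("S",n,a,b,np.linalg.norm(d),"yaw",np.arctan2(-d[0],d[1]))
E
python3 b.py
```

```text
screw (array([554. , -57.4, 110.7]), np.float64(0.9775634628410198))
grip z [163.5 168.1 168.9 169.5 169.9]
grip (424.2328796386719, -224.2799835205078) (11.292588233947754, 50.58840560913086) 26.856231689453125 196
front top [556.2   1.5 136. ] [ 566.9 -115.5  136. ] 117.49044843022122 yaw 0.09093840072103952
back top [573.2   2.8 136. ] [ 584.  -115.4  136. ] 118.78370781588899 yaw 0.09112859726271776
grip near [ 406.7 -204.   170. ] [ 429.6 -249.   170. ] 50.4771476460329 yaw 0.47155643824394733
grip far [ 415.2 -199.8  170. ] [ 439.2 -245.8  170. ] 51.86228007756112 yaw 0.48049649487817947
plate back [ 407.4 -166.9  155. ] [ 449.9 -258.9  155. ] 101.37878436426271 yaw 0.43248730270273994
face x at y=-55 562.1045165707593 yaw 0.09488820698571587 1.5994408275589653 414
S board far/near front top [558.7   3.2 136. ] [ 569.8 -113.1  136. ] 116.8816822411623 yaw 0.09481521287703194
S plate [314.3   6.2 155. ] [315.1   5.1 155. ] 1.393211030127007 yaw 0.6435143251414213
S grip front top [ 409.3 -209.1  170. ] [ 432.7 -247.3  170. ] 44.78242643504148 yaw 0.5501816805804266
S grip back top [ 418.1 -203.5  170. ] [ 441.9 -243.5  170. ] 46.555640727876636 yaw 0.536820403851212
```

```bash
cat >> h.py <<'E'
from scipy.spatial.transform import Rotation as Ro
def go(p,yaw=None):
    s=state();R=Ro.from_euler("xyz",s["tcp_rot"]);d=R.inv().apply(np.array(p)-s["eef_pos"])/1000
    print("at",np.round(s["eef_pos"],1),"rot",np.round(s["tcp_rot"],4),"F",np.round(s["ft_force"],1),"t",s["t"]);print("slide",np.round(d,4),"roll",None if yaw is None else round((s["tcp_rot"][2]-yaw+np.pi)%(2*np.pi)-np.pi,4))
E
python3 - <<'E'
from h import *
go([430,200,270],2.04)
T=imaging.read_camera("top")
P=np.array([world(T,(u,v)) for v in range(230,400,3) for u in range(330,520,3)])
for r in [(300,400,-360,-250),(330,400,-260,-230),(440,560,-260,-130)]:
    k=(P[:,0]>r[0])&(P[:,0]<r[1])&(P[:,1]>r[2])&(P[:,1]<r[3])&(P[:,2]<400);q=P[k];print(r,q[q[:,2].argsort()[-3:]].round())
E
```

```text
at [167.7 602.1 214.7] rot [ 3.1415 -0.      2.8698] F [-0.   0.3  0.1] t 1.0
slide [-0.3606 -0.3169 -0.0554] roll 0.8298
(300, 400, -360, -250) [[ 365. -299.  147.]
 [ 369. -285.  147.]
 [ 341. -284.  147.]]
(330, 400, -260, -230) [[ 387. -257.   25.]
 [ 376. -240.   27.]
 [ 335. -260.  145.]]
(440, 560, -260, -130) [[ 448. -258.  140.]
 [ 442. -253.  141.]
 [ 442. -248.  142.]]
```

Emit:
step_arm(
  increments=[
    {"slide": [-0.18,-0.16,-0.055],"roll": 0.4},
    {"slide": [-0.36,-0.317,-0.055],"roll": 0.83},
    {"slide": [-0.36,-0.317,-0.055],"roll": 0.83},
    {"slide": [-0.36,-0.317,-0.055],"roll": 0.83},
    {"slide": [-0.36,-0.317,-0.055],"roll": 0.83},
  ],
  fingers=0.4,
)

```text
t: 1.68
eef_pos: [337.4, 340.8, 253.4]
tcp_rot: [3.141, -0.0, 2.036]
ft_force: [1.0, 0.3, 0.0]
opening: 0.532
grip_force: 0.0
```

Emit:
step_arm(
  increments=[
    {"slide": [-0.36,-0.317,-0.055],"roll": 0.0},
    {"slide": [0,0,0],"roll": 0.0},
  ],
)

```text
t: 1.92
eef_pos: [335.9, 335.9, 255.0]
tcp_rot: [3.141, 0.001, 2.03]
ft_force: [2.3, 1.3, 1.3]
opening: 0.406
grip_force: 0.0
```

```bash
python3 -c "
from h import *
go([424,-225,240],2.041)"
```

```text
at [335.9 335.9 255. ] rot [3.1407e+00 5.0000e-04 2.0303e+00] F [2.3 1.3 1.3] t 1.925
slide [-0.5418 -0.1698  0.0151] roll -0.0107
```

```bash
python3 -c "
from h import *
go([440,20,240],2.041)
go([424,-225,240],2.041)"
```

```text
at [335.9 335.9 255. ] rot [3.1407e+00 5.0000e-04 2.0303e+00] F [2.3 1.3 1.3] t 1.925
slide [-0.3293 -0.0468  0.0151] roll -0.0107
at [335.9 335.9 255. ] rot [3.1407e+00 5.0000e-04 2.0303e+00] F [2.3 1.3 1.3] t 1.925
slide [-0.5418 -0.1698  0.0151] roll -0.0107
```

Emit:
step_arm(
  increments=[
    {"slide": [-0.33,-0.047,0.015],"roll": -0.01},
    {"slide": [-0.33,-0.047,0.015],"roll": -0.01},
    {"slide": [-0.33,-0.047,0.015],"roll": -0.01},
    {"slide": [-0.33,-0.047,0.015],"roll": -0.01},
    {"slide": [-0.33,-0.047,0.015],"roll": -0.01},
  ],
)

```text
t: 2.55
eef_pos: [437.5, 44.8, 239.2]
tcp_rot: [3.141, 0.0, 2.05]
ft_force: [0.9, 0.5, 0.9]
opening: 0.398
grip_force: 0.0
```

```bash
python3 -c "
from h import *
go([424,-225,240],2.041)"
```

```text
at [437.5  44.8 239.2] rot [3.1406e+00 4.0000e-04 2.0498e+00] F [0.9 0.5 0.9] t 2.55
slide [-0.2332 -0.1364 -0.0009] roll 0.0088
```

Emit:
step_arm(
  increments=[
    {"slide": [-0.233,-0.136,0],"roll": 0.01},
    {"slide": [-0.233,-0.136,0],"roll": 0.01},
    {"slide": [-0.233,-0.136,0],"roll": 0.01},
    {"slide": [-0.233,-0.136,0],"roll": 0.01},
    {"slide": [-0.233,-0.136,0],"roll": 0.01},
  ],
)

```text
t: 3.18
eef_pos: [423.3, -225.5, 238.8]
tcp_rot: [3.142, 0.0, 2.037]
ft_force: [0.4, -0.2, -0.5]
opening: 0.398
grip_force: 0.0
```

Run:
```python
from h import *
go([424,-225,140],2.041)
T=imaging.read_camera("top");S=imaging.read_camera("side")
cv2.imwrite("pics/x.png",np.hstack([cv2.resize(S["color"][200:400,150:350],(400,400)),cv2.resize(T["color"][180:380,300:500],(400,400))])[...,::-1])
```

```text
at [ 423.3 -225.5  238.8] rot [3.1415e+00 3.0000e-04 2.0366e+00] F [ 0.4 -0.2 -0.5] t 3.175
slide [0.0002 0.0008 0.0988] roll -0.0044
```

View pics/x.png

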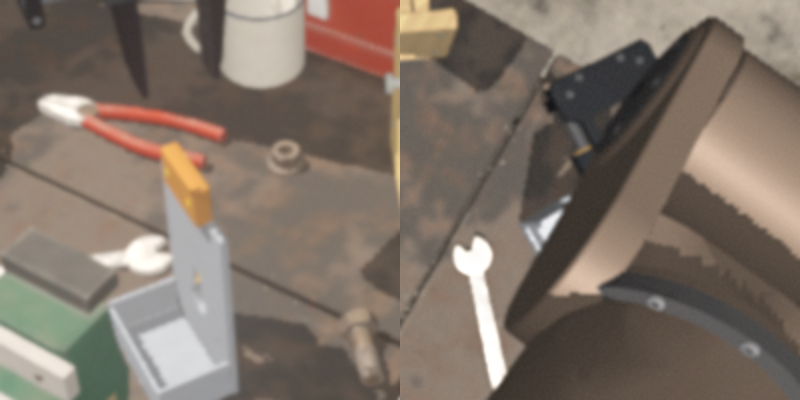

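Side half: the two fingertips (145,95 and 212,75) straddle the line above the orange grip (185,165). The top view is blocked by the arm. I descend.

Emit:
step_arm(
  increments=[
    {"slide": [0,0.001,0.05],"roll": 0},
    {"slide": [0,0.001,0.085],"roll": 0},
    {"slide": [0,0.001,0.101],"roll": 0},
    {"slide": [0,0.001,0.101],"roll": 0},
  ],
)

```text
t: 3.78
eef_pos: [424.5, -220.4, 137.3]
tcp_rot: [-3.141, -0.002, 2.041]
ft_force: [-0.3, -0.3, 0.2]
opening: 0.402
grip_force: 0.0
```

Emit:
step_arm(
  increments=[
    {"slide": [0,0,0],"roll": 0},
    {"slide": [0,0,0],"roll": 0},
    {"slide": [0,0,0],"roll": 0},
    {"slide": [0,0,0],"roll": 0},
  ],
  fingers=0,
)

```text
t: 4.28
eef_pos: [424.6, -222.4, 138.4]
tcp_rot: [-3.141, 0.001, 2.04]
ft_force: [-2.5, -0.6, 6.6]
opening: 0.126
grip_force: 29.8
```

Run:
```python
from h import *
go([0,0,0])
print(state()["opening"],state()["grip_force"])
```

```text
at [ 424.6 -222.4  138.4] rot [-3.1414e+00  7.0000e-04  2.0401e+00] F [-2.5 -0.6  6.6] t 4.275
slide [ 0.3905 -0.2781  0.1382] roll None
0.1260508269383942 29.84455704689026
```

Emit:
step_arm(
  increments=[
    {"slide": [0,0,-0.02],"roll": 0},
    {"slide": [0,0,-0.06],"roll": 0},
    {"slide": [0,0,-0.06],"roll": 0.0},
  ],
)

```text
t: 4.65
eef_pos: [425.4, -222.7, 199.9]
tcp_rot: [3.139, 0.004, 2.04]
ft_force: [-0.4, 0.9, -3.3]
opening: 0.123
grip_force: 30.0
```

Run:
```python
from h import *
go([510,-61,198],1.664)
print(state()["opening"],state()["grip_force"],state()["moment"])
```

```text
at [ 425.4 -222.7  199.9] rot [3.1394 0.0037 2.0395] F [-0.4  0.9 -3.3] t 4.65
slide [0.1061 0.1485 0.0018] roll 0.3755
0.12300225220606995 29.985522385686636 [-0.04301312  0.0383651   0.04414619]
```

Emit:
step_arm(
  increments=[
    {"slide": [0.035,0.05,0],"roll": 0.13},
    {"slide": [0.07,0.1,0],"roll": 0.26},
    {"slide": [0.106,0.148,0.002],"roll": 0.376},
    {"slide": [0.106,0.148,0.002],"roll": 0.376},
    {"slide": [0.106,0.148,0.002],"roll": 0.376},
  ],
)

```text
t: 5.28
eef_pos: [508.3, -60.6, 194.9]
tcp_rot: [-3.14, -0.001, 1.666]
ft_force: [0.1, -0.2, -2.8]
opening: 0.125
grip_force: 30.0
```

Run:
```python
from h import *
np.set_printoptions(precision=1,suppress=True)
go([518.7,-60.6,198],1.664)
T=imaging.read_camera("top");S=imaging.read_camera("side")
a=S["color"][200:360,270:430];b=T["color"][150:310,220:380]
cv2.imwrite("pics/y.png",np.hstack([cv2.resize(a,(400,400)),cv2.resize(b,(400,400))])[...,::-1])
for t in("grip","keyhole","bin","board_top"):
    for n,c in(("side",S),("top",T)):
        for q in mark_of(n,t)[:1]:print(t,n,q["confidence"],np.array(q["uv"]),world(c,q["uv"]))
```

```text
at [508.3 -60.6 194.9] rot [-3.1 -0.   1.7] F [ 0.1 -0.2 -2.8] t 5.275
slide [-0.  0. -0.] roll 0.0015
grip side 0.63 [315.5 187.4] [510.5 -88.4 223.8]
keyhole side 0.68 [316.3 239.9] [512.  -89.2 135.5]
board_top side 0.87 [351.9 224.8] [563.7 -51.  135.7]
```

View pics/y.png

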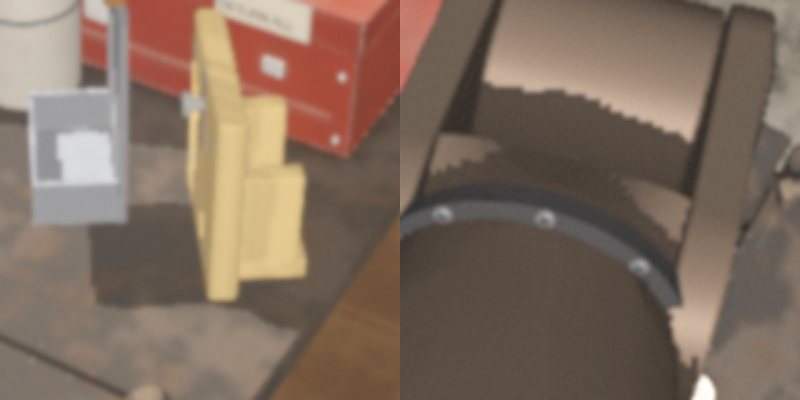

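Side half: the bin hangs upright in the gripper (plate edge at crop 118,100), and the screw head is at 192,103, about level with the keyhole. The top view is blocked. I now compare bin and board in the board's frame.

```bash
cat > c.py <<'E'
from h import *
np.set_printoptions(precision=1,suppress=True)
S=imaging.read_camera("side");c=S
s_=state();print(s_["eef_pos"],s_["ft_force"])
O=np.array([562.5,-56.5,0]);B=Ro.from_euler("z",0.093).as_matrix()
loc=lambda P:(np.asarray(P)-O)@B   # board frame: x into board, y along
M=np.linalg.inv(c["camera_from_world"]);o=loc(M[:3,3])
def aty(uv,y):
    r=(M[:3,:3]@ray(c,uv))@B;return o+r*(y-o[1])/r[1]
print("tcp local",loc(s_["eef_pos"]))
print("screw y'=0",aty((346.8,241.2),0),"keyhole",[aty(q["uv"],0) for q in mark_of("side","keyhole")[:1]],"grip",[aty(q["uv"],0) for q in mark_of("side","grip")[:1]])
h=cv2.cvtColor(c["color"],cv2.COLOR_RGB2HSV)
V,U=np.mgrid[170:340,275:400];V=V.ravel();U=U.ravel()
P=np.array([loc(world(c,(u,v))) for u,v in zip(U,V)]);H=h[V,U]
yel=(H[:,0]>15)&(H[:,0]<32)&(H[:,1]>70)&(P[:,0]>-3)&(P[:,0]<18)&(P[:,2]>20)&(P[:,2]<132)
grey=(H[:,1]<50)&(P[:,0]<-25)&(P[:,0]>-130)&(P[:,2]>40)&(P[:,2]<190)&(P[:,1]>-60)&(P[:,1]<60)
org=(H[:,0]<20)&(H[:,1]>120)&(P[:,0]<-25)&(P[:,0]>-130)&(P[:,2]>170)&(P[:,1]>-60)
for n,k in(("yel",yel),("grey",grey),("orange",org)):
    print(n,k.sum(),*[np.percentile(P[k,i],[1,5,25,50,75,95,99]) for i in range(3)] if k.sum()>3 else "")
E
python3 c.py
```

```text
[508.7 -60.9 195.9] [ 0.1 -0.3 -2.1]
tcp local [-54.    0.6 195.9]
screw y'=0 [ -5.6   0.  109.6] keyhole [array([-46.4,   0. , 110.2])] grip [array([-54.8,   0. , 208.8])]
yel 1222 [-0.   0.5  0.7  2.4 10.  16.2 17.6] [-60.3 -59.9 -59.3 -57.9 -17.4  38.   49.8] [ 21.2  25.8  49.3  77.3 105.7 127.2 131. ]
grey 2240 [-102.6 -100.   -87.1  -71.   -55.2  -50.5  -48.8] [-47.  -46.6 -45.6  -0.5  34.   41.5  42.4] [ 60.   61.4  62.6  74.8  88.1 162.1 184.2]
orange 302 [-68.  -60.5 -57.1 -54.  -50.7 -44.6 -39.2] [-27.9 -27.4 -26.3 -21.4  -9.7   5.8   9.2] [200.5 205.4 214.7 225.9 228.9 229.7 233.4]
```

Emit:
step_arm(
  increments=[
    {"slide": [0.0015,0.015,0],"roll": 0},
    {"slide": [0.0015,0.028,0],"roll": 0},
    {"slide": [0.0015,0.028,0],"roll": 0},
    {"slide": [0.0015,0.028,0],"roll": 0},
  ],
)

```text
t: 6.42
eef_pos: [536.4, -56.5, 195.6]
tcp_rot: [-3.141, -0.0, 1.664]
ft_force: [-1.0, -0.0, -1.6]
opening: 0.122
grip_force: 30.0
```

```bash
python3 c.py
```

```text
[536.3 -56.5 195.7] [-0.7 -1.1 -0.9]
tcp local [-26.1   2.4 195.7]
screw y'=0 [ -5.6   0.  109.6] keyhole [array([-21.6,   0. , 111.7])] grip [array([-27.5,   0. , 208.1])]
yel 1215 [ 0.2  0.5  0.7  2.5 10.  16.3 17.7] [-60.2 -59.8 -59.2 -58.  -18.1  39.3  51.3] [ 21.2  26.1  49.6  77.4 106.3 127.2 131.3]
grey 2103 [-75.3 -73.  -60.4 -45.2 -29.8 -25.2 -25.1] [-45.  -44.5 -43.2   7.1  38.4  43.6  45. ] [ 60.3  61.1  62.2  73.6  86.3 151.1 178.6]
orange 198 [-42.  -40.5 -31.8 -29.4 -26.9 -25.3 -25.1] [-25.5 -25.2 -24.4 -22.   -8.8   3.7   8.4] [198.2 202.4 211.9 222.1 228.3 229.4 237. ]
```

Emit:
step_arm(
  increments=[
    {"slide": [0,0.003,0],"roll": 0},
    {"slide": [0,0.006,0],"roll": 0},
    {"slide": [0,0.008,0],"roll": 0},
    {"slide": [0,0.008,0],"roll": 0},
  ],
)

```text
t: 7.08
eef_pos: [544.6, -55.9, 195.8]
tcp_rot: [-3.142, -0.0, 1.664]
ft_force: [0.0, 0.3, -1.9]
opening: 0.126
grip_force: 30.0
```

Emit:
step_arm(
  increments=[
    {"slide": [0,0.001,0],"roll": 0},
    {"slide": [0,0.002,0],"roll": 0},
    {"slide": [0,0.002,0],"roll": 0},
  ],
)

```text
t: 7.45
eef_pos: [546.5, -55.7, 195.9]
tcp_rot: [3.141, -0.0, 1.664]
ft_force: [-0.0, -1.3, -2.1]
opening: 0.124
grip_force: 30.0
```

Emit:
step_arm(
  increments=[
    {"slide": [0,0.001,0],"roll": 0},
    {"slide": [0,0.002,0],"roll": 0},
    {"slide": [0,0.002,0],"roll": 0},
  ],
)

```text
t: 7.82
eef_pos: [548.5, -55.5, 195.9]
tcp_rot: [3.142, -0.0, 1.664]
ft_force: [0.1, 0.4, -2.5]
opening: 0.127
grip_force: 30.0
```

Emit:
step_arm(
  increments=[
    {"slide": [0,0.001,0],"roll": 0},
    {"slide": [0,0.002,0],"roll": 0},
    {"slide": [0,0.002,0],"roll": 0},
  ],
)

```text
t: 8.2
eef_pos: [550.5, -55.3, 195.9]
tcp_rot: [3.142, -0.0, 1.664]
ft_force: [0.0, 0.2, -2.3]
opening: 0.124
grip_force: 30.0
```

```bash
python3 c.py; python3 -c "
from h import *
S=imaging.read_camera('side');cv2.imwrite('pics/z.png',cv2.resize(S['color'][180:330,270:420],(600,600),interpolation=2)[...,::-1])"
```

```text
[550.5 -55.3 195.9] [-0.5  0.  -1.9]
tcp local [-11.9   2.3 195.9]
screw y'=0 [ -5.6   0.  109.6] keyhole [array([ -6.5,  -0. , 110.6])] grip [array([-14.4,   0. , 208.8])]
yel 961 [ 0.5  0.6  0.9  5.6 11.6 16.7 17.7] [-60.4 -60.  -59.3 -58.7 -51.3 -17.7 -12.1] [ 20.8  26.1  49.3  77.9 105.6 126.9 131.1]
grey 1258 [-61.1 -60.4 -52.  -42.9 -34.1 -26.7 -25.2] [-45.  -44.6 -43.7   9.2  41.4  43.3  44.8] [59.9 61.2 62.2 70.1 82.7 89.5 90.6]
orange 4 [-28.1 -27.9 -27.1 -26.7 -26.7 -26.6 -26.6] [-8.4 -8.4 -8.  -7.6 -7.  -6.1 -6. ] [224.  224.3 225.6 226.8 230.  236.  237.2]
```

View pics/z.png

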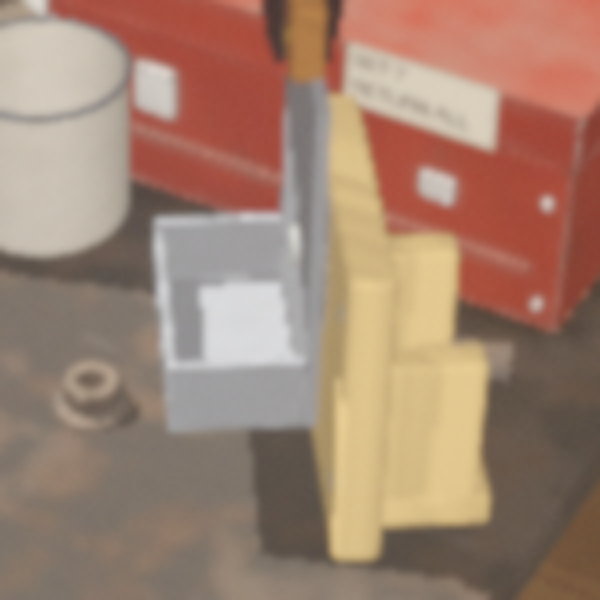

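The plate (305,250) stands 6 mm or so off the board with no contact force, and a bright spot at 292,238 shows in the keyhole, so the head appears to have entered the hole. I continue gently.

Emit:
step_arm(
  increments=[
    {"slide": [0,0.001,0],"roll": 0},
    {"slide": [0,0.002,0],"roll": 0},
    {"slide": [0,0.002,0],"roll": 0},
  ],
)

```text
t: 8.78
eef_pos: [552.5, -55.1, 195.9]
tcp_rot: [3.141, -0.0, 1.664]
ft_force: [0.1, -0.0, -2.2]
opening: 0.124
grip_force: 30.0
```

Emit:
step_arm(
  increments=[
    {"slide": [0,0.0005,0],"roll": 0},
    {"slide": [0,0.001,0],"roll": 0},
    {"slide": [0,0.0015,0],"roll": 0},
    {"slide": [0,0.0015,0],"roll": 0},
  ],
)

```text
t: 9.28
eef_pos: [554.0, -55.0, 195.9]
tcp_rot: [3.142, -0.0, 1.664]
ft_force: [0.3, 0.5, -1.8]
opening: 0.124
grip_force: 30.0
```

Emit:
step_arm(
  increments=[
    {"slide": [0,0.0005,0],"roll": 0},
    {"slide": [0,0.001,0],"roll": 0},
    {"slide": [0,0.001,0],"roll": 0},
  ],
)

```text
t: 9.65
eef_pos: [555.0, -54.9, 195.9]
tcp_rot: [3.142, -0.0, 1.664]
ft_force: [-0.6, -0.7, -2.5]
opening: 0.123
grip_force: 30.0
```

Emit:
step_arm(
  increments=[
    {"slide": [0,0.0005,0],"roll": 0},
    {"slide": [0,0.001,0],"roll": 0},
    {"slide": [0,0.001,0],"roll": 0},
  ],
)

```text
t: 10.02
eef_pos: [555.9, -54.8, 195.9]
tcp_rot: [3.142, -0.0, 1.664]
ft_force: [0.3, 0.4, -2.3]
opening: 0.125
grip_force: 30.0
```

Emit:
step_arm(
  increments=[
    {"slide": [0,0.0005,0],"roll": 0},
    {"slide": [0,0.001,0],"roll": 0},
    {"slide": [0,0.001,0],"roll": 0},
  ],
)

```text
t: 10.4
eef_pos: [557.0, -54.7, 195.9]
tcp_rot: [3.142, -0.0, 1.664]
ft_force: [0.2, 0.5, -1.7]
opening: 0.123
grip_force: 30.0
```

Emit:
step_arm(
  increments=[
    {"slide": [0,0.0005,0],"roll": 0},
    {"slide": [0,0.001,0],"roll": 0},
    {"slide": [0,0.001,0],"roll": 0},
  ],
)

```text
t: 10.78
eef_pos: [557.4, -54.6, 195.8]
tcp_rot: [-3.14, -0.0, 1.664]
ft_force: [-4.3, -0.9, 0.9]
opening: 0.127
grip_force: 30.0
```

Emit:
step_arm(
  increments=[
    {"slide": [0,-0.001,0],"roll": 0},
    {"slide": [0,-0.0015,0.001],"roll": 0},
    {"slide": [0,-0.0015,0.003],"roll": 0},
    {"slide": [0,-0.0015,0.005],"roll": 0},
    {"slide": [0,-0.0015,0.005],"roll": 0},
  ],
)

```text
t: 11.4
eef_pos: [556.4, -54.8, 190.7]
tcp_rot: [-3.141, -0.0, 1.664]
ft_force: [-0.3, 0.8, -1.8]
opening: 0.12
grip_force: 30.0
```

Emit:
step_arm(
  increments=[
    {"slide": [0,0,0.001],"roll": 0},
    {"slide": [0,0,0.002],"roll": 0},
    {"slide": [0,0,0.003],"roll": 0},
    {"slide": [0,0,0.003],"roll": 0},
  ],
)

```text
t: 11.9
eef_pos: [556.4, -54.7, 187.8]
tcp_rot: [-3.142, -0.0, 1.664]
ft_force: [-0.4, 0.2, -2.7]
opening: 0.128
grip_force: 30.0
```

Emit:
step_arm(
  increments=[
    {"slide": [0,0,0.001],"roll": 0},
    {"slide": [0,0,0.002],"roll": 0},
    {"slide": [0,0,0.002],"roll": 0},
  ],
)

```text
t: 12.28
eef_pos: [556.4, -54.8, 185.8]
tcp_rot: [-3.141, -0.0, 1.664]
ft_force: [0.1, 0.7, -1.9]
opening: 0.127
grip_force: 30.0
```

Emit:
step_arm(
  increments=[
    {"slide": [0,0,0.001],"roll": 0},
    {"slide": [0,0,0.002],"roll": 0},
    {"slide": [0,0,0.002],"roll": 0},
  ],
)

```text
t: 12.65
eef_pos: [556.5, -54.4, 184.1]
tcp_rot: [3.141, -0.001, 1.664]
ft_force: [-0.8, 3.6, 0.9]
opening: 0.124
grip_force: 30.0
```

Emit:
step_arm(
  increments=[
    {"slide": [0.0006,0,0],"roll": 0},
    {"slide": [0.0006,0,0.001],"roll": 0},
    {"slide": [0.0006,0,0.001],"roll": 0},
  ],
)

```text
t: 13.02
eef_pos: [556.6, -54.0, 183.1]
tcp_rot: [3.141, -0.0, 1.664]
ft_force: [1.1, 4.5, 3.6]
opening: 0.125
grip_force: 30.0
```

Emit:
step_arm(
  increments=[
    {"slide": [0,0,0.001],"roll": 0},
    {"slide": [0,0,0.001],"roll": 0},
  ],
)

```text
t: 13.28
eef_pos: [556.6, -53.9, 182.2]
tcp_rot: [3.141, -0.0, 1.664]
ft_force: [0.7, 6.0, 5.1]
opening: 0.124
grip_force: 30.0
```

Emit:
step_arm(
  increments=[
    {"slide": [0.0008,0,0],"roll": 0},
    {"slide": [0.0008,0,0],"roll": 0},
  ],
)

```text
t: 13.52
eef_pos: [556.6, -53.5, 182.2]
tcp_rot: [3.141, 0.0, 1.664]
ft_force: [0.3, 2.2, 4.7]
opening: 0.127
grip_force: 30.0
```

Emit:
step_arm(
  increments=[
    {"slide": [0,0,0.001],"roll": 0},
    {"slide": [0,0,0.001],"roll": 0},
  ],
)

```text
t: 13.78
eef_pos: [556.7, -53.5, 181.5]
tcp_rot: [3.14, 0.0, 1.664]
ft_force: [-0.9, 2.9, 6.8]
opening: 0.124
grip_force: 30.0
```

Emit:
step_arm(
  increments=[
    {"slide": [0.0003,0,0.001],"roll": 0},
    {"slide": [0.0003,0,0.001],"roll": 0},
  ],
)

```text
t: 14.02
eef_pos: [556.7, -53.3, 180.5]
tcp_rot: [3.14, 0.001, 1.664]
ft_force: [0.5, 1.7, 5.8]
opening: 0.125
grip_force: 30.0
```

Emit:
step_arm(
  increments=[
    {"slide": [0,0,0.001],"roll": 0},
    {"slide": [0,0,0.001],"roll": 0},
  ],
)

```text
t: 14.28
eef_pos: [556.5, -53.3, 178.9]
tcp_rot: [3.141, 0.0, 1.664]
ft_force: [1.5, 1.7, 0.8]
opening: 0.123
grip_force: 30.0
```

The force peaked near 9 N and then dropped, so the bend has been passed. I continue to the slot's end.

Emit:
step_arm(
  increments=[
    {"slide": [0,0,0.001],"roll": 0},
    {"slide": [0,0,0.002],"roll": 0},
    {"slide": [0,0,0.002],"roll": 0},
  ],
)

```text
t: 14.65
eef_pos: [556.1, -53.2, 176.4]
tcp_rot: [-3.141, -0.0, 1.664]
ft_force: [1.2, -0.1, -2.3]
opening: 0.125
grip_force: 30.0
```

Emit:
step_arm(
  increments=[
    {"slide": [0,0,0.001],"roll": 0},
    {"slide": [0,0,0.002],"roll": 0},
    {"slide": [0,0,0.002],"roll": 0},
  ],
)

```text
t: 15.02
eef_pos: [556.0, -53.1, 174.4]
tcp_rot: [-3.141, -0.0, 1.664]
ft_force: [1.9, -0.4, -4.4]
opening: 0.125
grip_force: 30.0
```

Emit:
step_arm(
  increments=[
    {"slide": [0,0.0003,0.001],"roll": 0},
    {"slide": [0,0.0003,0.001],"roll": 0},
  ],
)

```text
t: 15.28
eef_pos: [556.3, -53.1, 173.5]
tcp_rot: [-3.141, -0.0, 1.664]
ft_force: [0.1, -1.0, -5.0]
opening: 0.124
grip_force: 30.0
```

Emit:
step_arm(
  increments=[
    {"slide": [0,0,0.001],"roll": 0},
    {"slide": [0,0,0.001],"roll": 0},
  ],
)

```text
t: 15.52
eef_pos: [556.5, -53.1, 172.8]
tcp_rot: [-3.141, -0.0, 1.664]
ft_force: [-0.0, -2.2, -3.6]
opening: 0.124
grip_force: 30.0
```

Emit:
step_arm(
  increments=[
    {"slide": [0,0,0.001],"roll": 0},
    {"slide": [0,0,0.001],"roll": 0},
  ],
)

```text
t: 15.78
eef_pos: [556.7, -53.1, 171.9]
tcp_rot: [3.141, -0.0, 1.664]
ft_force: [-0.1, -0.7, -2.1]
opening: 0.122
grip_force: 30.0
```

Emit:
step_arm(
  increments=[
    {"slide": [0,0,0.001],"roll": 0},
    {"slide": [0,0,0.001],"roll": 0},
  ],
)

```text
t: 16.02
eef_pos: [556.8, -53.1, 170.9]
tcp_rot: [3.141, 0.0, 1.664]
ft_force: [0.6, -1.2, -1.2]
opening: 0.119
grip_force: 30.0
```

```bash
python3 c.py; python3 -c "
from h import *
print(state()['moment'])
S=imaging.read_camera('side');cv2.imwrite('pics/w.png',cv2.resize(S['color'][180:330,270:420],(600,600),interpolation=2)[...,::-1])"
```

```text
[556.8 -53.1 170.9] [ 0.4 -0.2 -1.5]
tcp local [ -5.4   3.9 170.9]
screw y'=0 [ -5.6   0.  109.6] keyhole [array([-5.3,  0. , 86.6])] grip [array([ -7.4,   0. , 183.5])]
yel 752 [ 0.6  0.8  3.4  8.1 12.9 16.8 17.7] [-60.4 -60.  -59.5 -59.1 -58.4 -51.7 -44.5] [ 21.2  25.7  49.   77.9 105.4 127.2 131.1]
grey 591 [-54.5 -54.4 -50.3 -42.2 -33.5 -27.3 -25.9] [-43.8 -43.3 -42.4 -20.2  44.1  45.2  47.3] [40.4 41.8 48.1 55.8 61.2 64.8 65.6]
orange 2
[-0.38212297 -0.24739011 -0.05274556]
```

View pics/w.png

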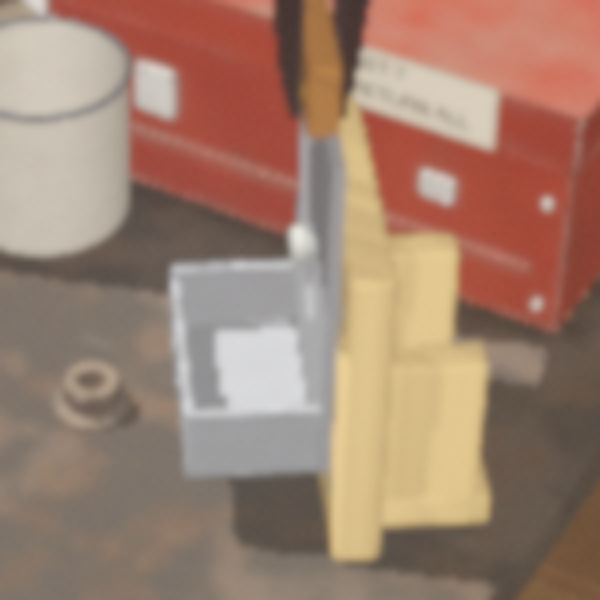

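The screw head (300,238) now shows in front of the plate, above the hole. The bin is upright and about 25 mm lower than before. I continue to the hard stop.

Emit:
step_arm(
  increments=[
    {"slide": [0,0,0.001],"roll": 0},
    {"slide": [0,0,0.001],"roll": 0},
  ],
)

```text
t: 16.48
eef_pos: [556.8, -53.0, 170.5]
tcp_rot: [3.141, 0.0, 1.664]
ft_force: [-1.2, -0.1, 5.2]
opening: 0.127
grip_force: 30.0
```

Emit:
step_arm(
  increments=[
    {"slide": [0,0,0.001],"roll": 0},
    {"slide": [0,0,0.001],"roll": 0},
  ],
)

```text
t: 16.73
eef_pos: [556.9, -53.0, 170.3]
tcp_rot: [3.14, 0.0, 1.664]
ft_force: [-2.8, -0.3, 13.4]
opening: 0.123
grip_force: 30.0
```

Hard stop reached (13 N, no further motion). I ease off and let go.

Emit:
step_arm(
  increments=[
    {"slide": [0,0,-0.001],"roll": 0},
    {"slide": [0,0,-0.0012],"roll": 0},
    {"slide": [0,0,-0.0012],"roll": 0},
  ],
)

```text
t: 17.1
eef_pos: [556.8, -53.1, 170.5]
tcp_rot: [3.141, 0.0, 1.664]
ft_force: [-0.3, -0.7, 6.6]
opening: 0.123
grip_force: 30.0
```

Emit:
step_arm(
  increments=[
    {"slide": [0,0,0],"roll": 0},
    {"slide": [0,0,0],"roll": 0},
    {"slide": [0,0,0],"roll": 0},
    {"slide": [0,0,0],"roll": 0},
  ],
  fingers=0.35,
)

```text
t: 17.6
eef_pos: [556.5, -53.0, 170.0]
tcp_rot: [-3.141, -0.0, 1.664]
ft_force: [0.2, -0.6, -0.4]
opening: 0.346
grip_force: 0.0
```

Emit:
step_arm(
  increments=[
    {"slide": [0,0,-0.02],"roll": 0},
    {"slide": [0,0,-0.06],"roll": 0},
    {"slide": [0,0,-0.12],"roll": 0},
    {"slide": [0,0,-0.15],"roll": 0},
    {"slide": [0,0,-0.15],"roll": 0},
  ],
)

```text
t: 18.23
eef_pos: [557.1, -53.1, 322.2]
tcp_rot: [3.138, 0.001, 1.664]
ft_force: [-0.1, -0.5, -0.2]
opening: 0.348
grip_force: 0.0
```

```bash
python3 c.py; python3 -c "
from h import *
S=imaging.read_camera('side');cv2.imwrite('pics/v.png',cv2.resize(S['color'][160:310,270:420],(600,600),interpolation=2)[...,::-1])"
```

```text
[556.5 -53.  320.3] [ 0.2 -0.8 -0.5]
tcp local [ -5.6   4.  320.3]
screw y'=0 [ -5.6   0.  109.6] keyhole [array([-4.1,  0. , 88.3])] grip [array([ -6.1,   0. , 182.7])]
yel 735 [ 0.6  0.9  3.7  8.4 13.1 16.9 17.7] [-60.4 -60.1 -59.5 -59.1 -58.4 -54.5 -48.6] [ 21.3  25.6  49.4  78.  106.1 127.4 131.2]
grey 583 [-54.5 -54.4 -50.3 -42.2 -33.5 -27.2 -25.9] [-43.5 -43.  -42.3 -18.5  44.   45.1  46.2] [40.3 41.4 47.9 55.5 60.4 64.7 65.6]
orange 0
```

View pics/v.png

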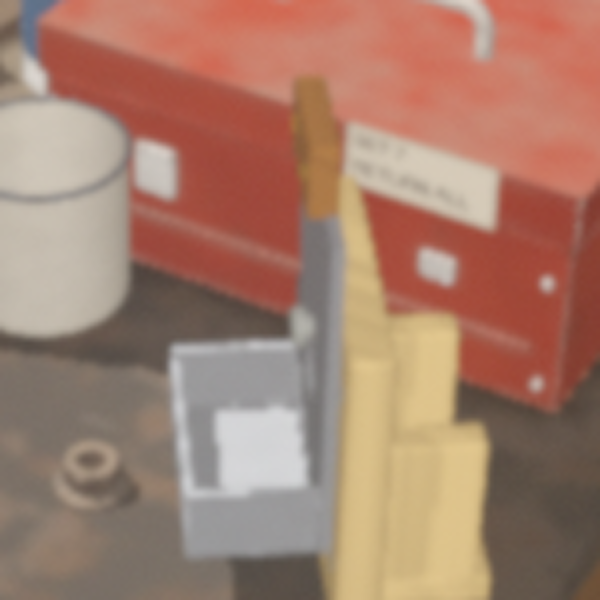

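The bin hangs upright and did not move on release (tray rim still at 65.6 mm). The screw head (302,322) sits in front of the plate, and the gripper is clear of the bin.

```bash
python3 -c "
from cell import env
print(env.job_done())"
```

```text
the job is handed in; nothing more can be done
None
```

The bin hangs on the screw, pulled down past the spring wire to the hard end of the slot, then released and handed in at about 18 s. The head went into the keyhole on the first try at the height seen by camera, so I never rested the plate on it to find the screw. The plate touched the board at about 4 N, and the other things on the bench were left alone.

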